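Fit the blue hatch cover over the antenna tuner's two studs

TASK

Take the blue cover plate with the two round holes by its black grip and set it down on the tops of the antenna tuner's two white studs, three or four centimetres to the front or rear of its proper place, then, still holding it, slide it across until its holes drop over both studs. Leave it lying flat on the tuner's roof and let go; leave the grey slotted cover alone.

Things in the scene. Friction and masses are not known exactly. Their poses are not given: they have to be found in the camera images.
- cover: loose blue plate, 120 (x) by 140 (y) by 4 mm, 0.2 kg, two 32 mm through holes at x = 0, y = +44 and -44 mm. Black grip block at its centre: 16 mm along x, 44 mm along y, top 38 mm above the plate's underside; pinch from above across the 16 mm (fingers closing along x). Origin: centre of the underside, z up. Same when turned half round. Starts flat on the table.
- tuner: fixed black antenna tuner, 170 (x) by 200 (y) by 70 mm high, knobs on its front (-x) face; origin: centre of its underside, z up. Flat roof 70 mm up with an open hatch (copper coil inside) in the middle and two upright white studs, 12 mm in diameter, tops chamfered to 7 mm wide and 14 mm above the roof, at x = 0, y = +44 and -44 mm.
- home (a point): point on the roof midway between the studs, axes as the tuner's. Seated cover: its origin here, y along the tuner's y (either way round), 10 mm play round each stud. Held level, parallel to the tuner and 25 to 50 mm off along the tuner's x (front or rear), the cover rests on both stud tops; slid towards home it stays up until 10 to 13 mm short, then can go down.
- vent_cover: loose grey cover of another unit, 120 by 140 by 4 mm with the same black grip block but rows of dark vent slots and no holes; must stay where it lies. Origin: centre of the underside.

How it is judged:
By the outcome, as a careful person would: the job done as asked, in the order asked, and still so for the second after the job is handed in, with the robot touching nothing.
It also fails if it takes over 42 s, if anything falls off the work surface, if the arm or the gripper's body presses on something with over 40 N, if the wrist force passes 120 N, or if a joint passes its speed limit or range.

ROBOT

A 6-joint arm with a two-finger parallel gripper is mounted at the origin on the work surface. World frame = base frame: x ahead of the robot, y to its left, z up, the work surface at z = 0. Lengths are in m, angles in degrees, forces in N, time in s.
With the tool pointing down it reaches from about 0.4 to 0.825 m from the base axis. Payload 7 kg.
Tool frame: the origin (TCP) lies midway between the tips of the shut fingers; the grasp point (between the pads) lies 19 mm behind it; z points along the fingers, y is the line along which they close (so a half turn about z gives the same grasp; the last joint's range is limited). The gripper opens to 88 mm and grips with 3 to 60 N. Pads are 19 mm wide; open, the fingers measure 130 mm over their backs; the gripper's body (78 mm by 193 mm) begins 47 mm behind the grasp point.
Start: joints at [-56.316, 20.546, 0.682, 0, -70.136, -16.507], TCP at [0.199, -0.645, 0.227] pointing down, gripper open.
Joint ranges: [-176.03, 176.03], [-82.01, 121.73], [-58.28, 71.71], [-173.87, 95.51], [-174.79, -0.11], [-173.66, 173.66]. Speed limits (degrees/s): [136.94, 136.94, 172.46, 180, 180, 180].

INTERFACE

Orientations are given as a 3x3 rotation matrix whose columns are the frame's x, y, z axes.
In Python, from rig import robot gives the robot as it stands. Calls block until the motion is done:
- robot.goto(position, orientation): joint-space move of the TCP to a pose.
- robot.servo_line(position, ori=None, speed=0.15): straight line of the TCP; ori=None keeps the orientation; speed is the mean speed in m/s.
- robot.movej(angles): joint-space move.
- robot.move_gripper(opening): opening from 0.0 (shut) to 1.0 (fully open); the grip force is fixed at half the most; returns when the fingers have stopped.
- robot.dwell(seconds).
- robot.ik(position, orientation): joint angles nearest the present ones, or None.
- robot.grab_frame(name): name is "side" or "top" or "wrist"; returns (picture, depth): 384x512x3 uint8, red, green, blue; 384x512 float32, m along the optical axis (not along the pixel's ray), 0 where there is no reading.
- robot.camera_info(name): a dict with "vfov" (degrees; the focal length in pixels is half the picture's height over the tangent of half this angle, whatever the lens; pixels are square), "cx", "cy" (the principal point, pixels), "view" (4x4, takes a point from world to camera coordinates); the wrist camera has in their place "T_tool_cam" (4x4, takes a point from camera to tool coordinates, whose origin is the TCP and whose axes are the flange's). Camera axes: x right, y down, z forward; pixel columns grow to the right and rows downward; lengths in m; the calibration is good to about 2 mm. A picture is of the moment at which its call begins: read the wrist's pose just before it. camera_info takes no time and is no camera call.
A pose or a line that the arm cannot do raises robot.Unreachable and nothing moves.
- robot.job_done(): hands the job in; it is judged then, once.
Readings, each from a call of its own:
- robot.read_t(): time.
- robot.read_qpos(): joint angles.
- robot.read_qvel(): joint speeds.
- robot.read_effort(): joint torques, N m.
- robot.read_position(): TCP position.
- robot.read_tcp_rot(): TCP orientation.
- robot.read_force(): force on the tool from outside, world axes, zero at the start.
- robot.read_ft_torque(): the same for the moment, N m.
- robot.read_grip_width(): opening from 0.0 (shut) to 1.0 (fully open).
- robot.read_finger_force(): force on a finger pad.
Only numpy, scipy, OpenCV 4.12 (cv2) and the standard library are available. Lean on these libraries where they do the work, as an engineer would, in place of code of your own. Each camera call takes 0.05 s, during which the arm holds its last target. There are 200 camera calls.

## Working session

There is one attempt and no reset: what is moved stays moved. The work goes in short steps, each a Python script; the robot and the scene stay as the last script left them, time stands still between calls to the robot, and variables do not carry over. Pictures are saved under pics/ and viewed, at most 10 in all, crops included, and the job is handed in when it is done.

```bash
mkdir -p pics; ls
python3 - <<'E'
from rig import robot
import cv2,numpy as np
for n in("top","side"):
    p,d=robot.grab_frame(n);cv2.imwrite(f"pics/{n}0.png",p[:,:,::-1]);np.savez(f"{n}0.npz",p=p,d=d);print(n,robot.camera_info(n))
print(robot.camera_info("wrist"),robot.read_tcp_rot())
E
```

```text
pics
top {'vfov': 42.70508650867277, 'cx': 253.238657226197, 'cy': 192.79429642040722, 'view': array([[-0.00469179, -0.99992415, -0.01138759,  0.02487988],
       [-0.99911622,  0.00516307, -0.04171465,  0.49079534],
       [ 0.04177028,  0.01118181, -0.99906467,  1.21735928],
       [ 0.        ,  0.        ,  0.        ,  1.        ]])}
side {'vfov': 43.06753704552524, 'cx': 258.6027620318248, 'cy': 193.16587213614866, 'view': array([[-9.96566143e-01, -8.27970339e-02,  7.57253089e-04,
         5.12650977e-01],
       [-5.94786764e-02,  7.09478098e-01, -7.02213013e-01,
         9.51043600e-02],
       [ 5.76039002e-02, -6.99846754e-01, -7.11966510e-01,
         1.18093914e+00],
       [ 0.00000000e+00,  0.00000000e+00,  0.00000000e+00,
         1.00000000e+00]])}
{'vfov': 71.79949761043866, 'cx': 256.4464362703694, 'cy': 192.39411012666994, 'T_tool_cam': array([[ 9.97556018e-05, -9.62875789e-01, -2.69944817e-01,
         7.33541051e-02],
       [ 9.99999991e-01,  1.21403678e-04, -6.34983914e-05,
         5.54579542e-04],
       [ 9.39133574e-05, -2.69944808e-01,  9.62875793e-01,
        -1.57543810e-01],
       [ 0.00000000e+00,  0.00000000e+00,  0.00000000e+00,
         1.00000000e+00]])} [[-9.55432027e-01 -2.95210682e-01 -5.42155654e-04]
 [-2.95211154e-01  9.55431102e-01  1.33575826e-03]
 [ 1.23662266e-04  1.43627662e-03 -9.99998961e-01]]
```

View pics/top0.png

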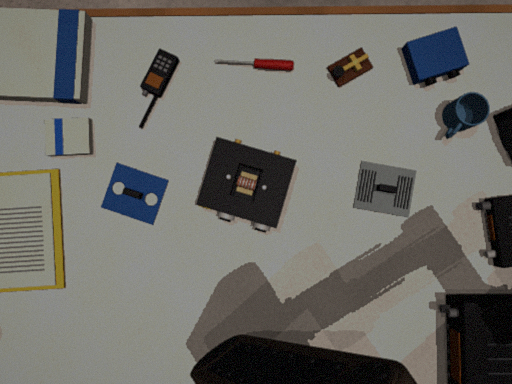

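View pics/side0.png

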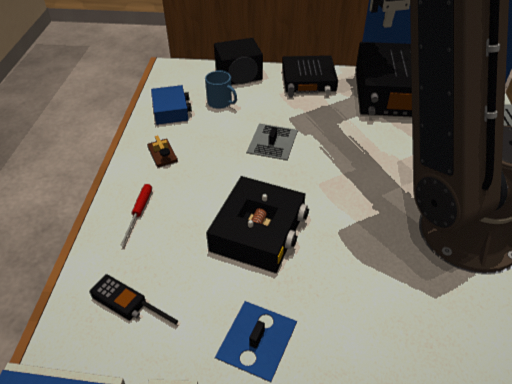

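```bash
cat > h.py <<'E'
import numpy as np,cv2
from rig import robot
def cam(n):
    c=robot.camera_info(n); f=192/np.tan(np.radians(c["vfov"]/2))
    if "view" in c: T=np.linalg.inv(c["view"])
    else:
        W=np.eye(4);W[:3,:3]=robot.read_tcp_rot();W[:3,3]=robot.read_position();T=W@c["T_tool_cam"]
    return T,f,c["cx"],c["cy"]
def px(C,u,v,z):
    T,f,cx,cy=C
    r=T[:3,:3]@[(u-cx)/f,(v-cy)/f,1];o=T[:3,3]
    return o+r*(z-o[2])/r[2]
def down(a):  # tool y axis (closing) at world angle a deg, z down
    a=np.radians(a);y=np.array([np.cos(a),np.sin(a),0]);z=np.array([0,0,-1.])
    return np.c_[np.cross(y,z),y,z]
E
python3 - <<'E'
from h import *
D=np.load("top0.npz");p=D["p"].astype(int);C=cam("top")
m=(p[...,2]-p[...,0]>50).astype(np.uint8);m[:150]=0;m[240:]=0;m[:,:95]=0;m[:,180:]=0
ct=max(cv2.findContours(m,cv2.RETR_EXTERNAL,cv2.CHAIN_APPROX_NONE)[0],key=cv2.contourArea)
b=cv2.boxPoints(cv2.minAreaRect(ct));w=np.array([px(C,*q,.004) for q in b]);print(b,w.mean(0),[np.linalg.norm(w[i]-w[i-1]) for i in range(4)],[np.degrees(np.arctan2(*(w[i]-w[i-1])[1::-1])) for i in range(4)])
g=p.min(2)
def blobs(x0,y0,x1,y1,t,z):
    n,l,s,c=cv2.connectedComponentsWithStats((g[y0:y1,x0:x1]>t).astype(np.uint8))
    for i in range(1,n):
        if s[i,4]>4 and s[i,4]<300:print(s[i,4],c[i]+[x0,y0],px(C,*(c[i]+[x0,y0]),z))
blobs(110,178,160,210,130,.002)
print();blobs(218,165,275,200,110,.082)
im=lambda a,b,c,d:cv2.resize(D["p"][b:d,a:c,::-1],None,fx=6,fy=6,interpolation=cv2.INTER_CUBIC)
cv2.imwrite("pics/c.png",np.vstack([im(190,130,310,182),im(190,182,310,234)])[:600])
E
```

```text
[[101.172165 206.30077 ]
 [116.2625   162.5388  ]
 [167.39003  180.16899 ]
 [152.2997   223.93095 ]] [0.49174029 0.3223495  0.004     ] [np.float64(0.13684294738647892), np.float64(0.11654484969412301), np.float64(0.13730843492830241), np.float64(0.11622813012657772)] [np.float64(70.8435951621099), np.float64(-18.697952742237423), np.float64(-109.28740040317847), np.float64(161.07400257436092)]
83 [117.87951807 187.65060241] [0.50603361 0.36442659 0.002     ]
81 [151.04938272 199.18518519] [0.47646528 0.28031947 0.002     ]

9 [228. 176.] [0.52787146 0.0810049  0.082     ]
9 [264. 187.] [ 0.50144111 -0.0037442   0.082     ]
```

View pics/c.png

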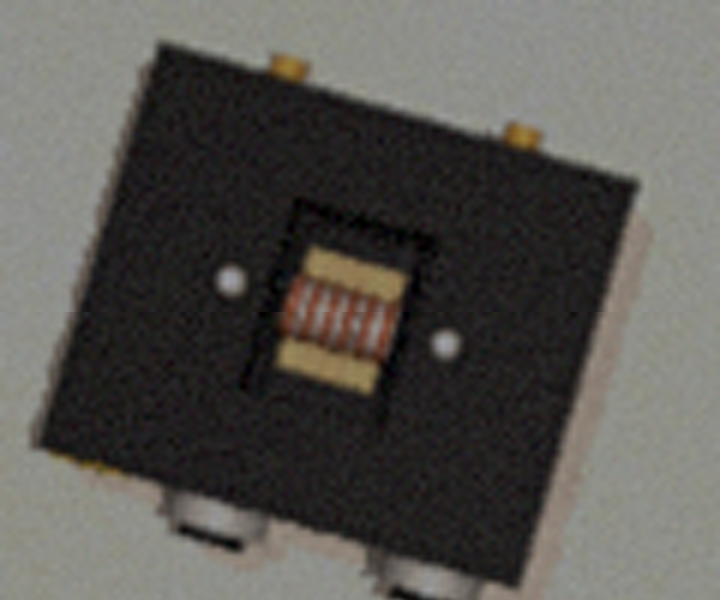

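The studs are at px (228.3,176.7) and (264.3,187.3) and the roof edges tilt about 16.4°, so the tuner's x axis is near -17°. The cover is at (0.491, 0.322) with its x axis near -19.4°. Next I move above the cover and check it with the wrist camera.

Run:
```python
from h import *
C=cam("top")
a=px(C,228.3,176.7,.084);b=px(C,264.3,187.3,.084);d=a-b;print("tuner",(a+b)/2,np.degrees(np.arctan2(d[1],d[0]))-90)
for q in [[(160,43),(637,183)],[(37,447),(520,588)],[(37,447),(160,43)],[(520,588),(637,183)]]:
    u,v=[px(C,x/6+190,y/6+130,.07) for x,y in q];e=v-u;print(np.degrees(np.arctan2(e[1],e[0])))
for A in (161,-19):print(A,robot.ik([.4912,.3224,.15],down(A)),robot.ik([.515,.039,.15],down(A+2)))
A=161
robot.goto([.4912,.3224,.20],down(A))
W=cam("wrist");p,dd=robot.grab_frame("wrist");cv2.imwrite("pics/w1.png",p[:,:,::-1]);np.savez("w1.npz",p=p,d=dd,T=W[0])
print(robot.read_t(),robot.read_qpos())
```

```text
tuner [0.51334357 0.0378768  0.084     ] -16.735473618791133
-106.77789096525923
-106.50842127954479
-16.97229363101132
-16.510918896223178
161 [ 52.33170224  15.87620467 -16.6705343    0.         -57.45326104
 -71.33170224] [ 26.13039302   9.43365884 -25.31220319   0.         -55.25413797
 -43.13039302]
-19 [ 52.33170224  15.87620467 -16.6705343    0.         -57.45326104
 108.66829776] [ 26.13039302   9.43365884 -25.31220319   0.         -55.25413797
 136.86960698]
3.6667 [ 5.22759238e+01  1.34548270e+01 -1.29044265e+01  1.15466958e-03
 -6.36401793e+01 -7.13294452e+01]
```

View pics/w1.png

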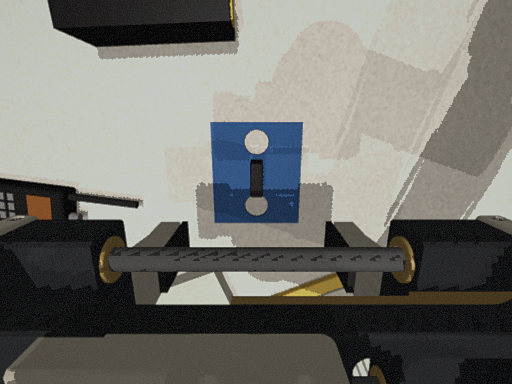

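The holes appear at px (256.5,142) and (256.5,205) with symmetric edges, so the tool is aligned with the cover. I'll compute the position from these, grasp, lift and check.

Run:
```python
from h import *
W=cam("wrist")
a=px(W,256.5,142,.004);b=px(W,256.5,205,.002);print(a,b,(a+b)/2,np.linalg.norm(a-b))
d=b-a;ang=np.degrees(np.arctan2(d[1],d[0]))-90;print(ang)
c=(a+b)/2; c=.5*c+.5*np.array([.4912,.3224,0])
A=161.2;R=down(A)
robot.servo_line([c[0],c[1],.06],R,.2)
robot.servo_line([c[0],c[1],.010],R,.08)
f0=robot.read_force()
robot.move_gripper(0)
print(c,f0,robot.read_grip_width(),robot.read_finger_force())
robot.servo_line([c[0],c[1],.17],R,.12)
print(robot.read_force(),robot.read_position(),robot.read_t())
p,dd=robot.grab_frame("wrist");cv2.imwrite("pics/w2.png",p[:,:,::-1])
```

```text
[0.47683751 0.28222969 0.004     ] [0.50549431 0.36525023 0.002     ] [0.49116591 0.32373996 0.003     ] 0.08785000392430224
-19.04350719012841
[0.49118296 0.32306998 0.0015    ] [-0.12417331 -0.0304555  -0.0054821 ] 0.1775983986458746 29.997904300689697
[ 4.01468156e-01 -1.95117149e-03 -2.67996751e+00] [0.4908053  0.32273754 0.16910299] 7.9
```

View pics/w2.png

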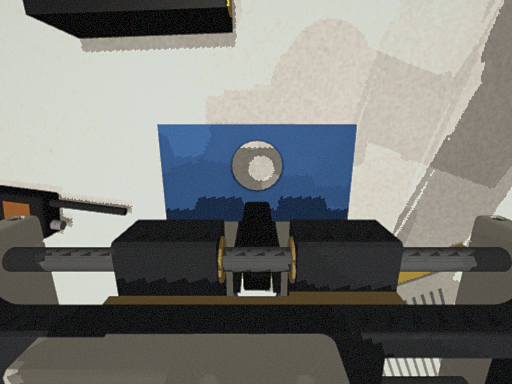

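The grip is good: the hole is centred at px (257,166) and the plate is level. Next I hover to the tuner's +y side and locate the studs with the wrist camera.

Run:
```python
from h import *
W=cam("wrist");z=robot.read_position()[2]-.006
h=px(W,257,166,z);R0=robot.read_tcp_rot();print("hole in tool",R0.T@(h-robot.read_position()))
B=-16.75;b=np.radians(B);X=np.array([np.cos(b),np.sin(b),0]);Y=np.array([-X[1],X[0],0])
H=np.array([.5133,.0379,0])
t=H+.135*Y-.035*X;t[2]=.25
robot.servo_line(t,down(B+180),.2)
robot.dwell(.2)
W=cam("wrist");p,dd=robot.grab_frame("wrist");cv2.imwrite("pics/w3.png",p[:,:,::-1]);np.savez("w3.npz",p=p,d=dd)
print(robot.read_position(),robot.read_t())
```

```text
hole in tool [0.04388605 0.0011465  0.00606268]
[0.51842609 0.17785373 0.24939905] 9.1917
```

View pics/w3.png

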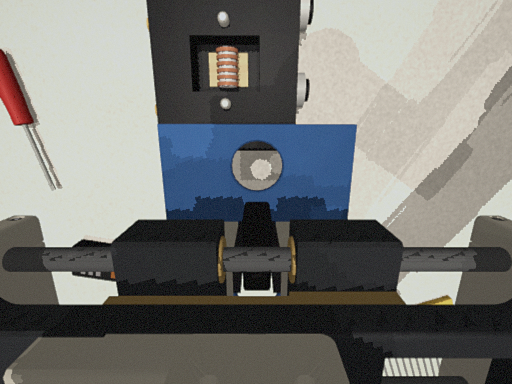

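Studs at px (223.5,18) and (225.5,103). I compute home from these.

Run:
```python
from h import *
W=cam("wrist")
a=px(W,223.5,18,.082);b=px(W,225.5,103,.082);d=b-a
print(a,b,(a+b)/2,np.linalg.norm(d),np.degrees(np.arctan2(d[1],d[0]))-90)
p=np.load("w3.npz")["p"]
g=p.min(2)
for x0,y0,x1,y1 in((212,8,236,30),(214,95,236,112)):
    m=(g[y0:y1,x0:x1]>120);v,u=np.nonzero(m);print(m.sum(),u.min()+x0,u.max()+x0,v.min()+y0,v.max()+y0,u.mean()+x0,v.mean()+y0)
# plate edge directions: left/right edge columns
m=(p[...,2].astype(int)-p[...,0]>35)
for r in (135,150,165,180,195):
    c=np.nonzero(m[r,150:365])[0]+150;print(r,c.min(),c.max())
```

```text
[ 0.50080651 -0.00087731  0.082     ] [0.52624566 0.08198517 0.082     ] [0.51352608 0.04055393 0.082     ] 0.08667952383767207 -17.066720713149238
91 218 227 12 22 222.26373626373626 16.846153846153847
69 221 229 98 107 224.768115942029 102.69565217391305
135 158 355
150 160 353
165 161 352
180 163 350
195 164 349
```

Both estimates agree to 3 mm, so I'll use home (0.5134, 0.0393) and angle -16.9°. I'll set down 35 mm to the front, stepping until contact.

```bash
cat >> h.py <<'E'
B=-16.9;_b=np.radians(B);X=np.array([np.cos(_b),np.sin(_b),0]);Y=np.array([-X[1],X[0],0])
H=np.array([.5134,.0393,0]);R=down(B+180)
def at(dx,z,dy=0): t=H+dx*X+dy*Y;t[2]=z;return t
E
python3 - <<'E'
from h import *
robot.servo_line(at(-.034,.14),R,.15)
robot.servo_line(at(-.034,.100),R,.06)
robot.dwell(.2);f0=robot.read_force();print(f0,robot.read_position())
z=.1
while z>.088:
    z-=.001;robot.servo_line(at(-.034,z),R,.02);robot.dwell(.05);f=robot.read_force();print(round(z,4),robot.read_position()[2],f.round(2) if hasattr(f,'round') else f)
    if f[2]-f0[2]>5:break
print(robot.read_ft_torque(),robot.read_t())
p,dd=robot.grab_frame("side");cv2.imwrite("pics/s2.png",cv2.resize(p[150:300,170:370,::-1],None,fx=4,fy=4))
E
```

```text
[ 0.13841903 -0.11139149 -3.12425123] [0.48111532 0.04927591 0.10037651]
0.099 0.09903432980927052 [-0.21  0.13 -1.5 ]
0.098 0.09794497282395108 [-0.07  0.14 -3.18]
0.097 0.09697799269787312 [ 0.39  0.24 -3.94]
0.096 0.09597427595750449 [ 0.31  0.35 -1.94]
0.095 0.09495570336402812 [-0.76  0.02 -2.68]
0.094 0.09399240271257028 [-0.34  0.01 -3.19]
0.093 0.09375986157220195 [-3.84  1.34  6.83]
[ 0.22053124  1.478188   -0.03035571] 13.6083
```

View pics/s2.png

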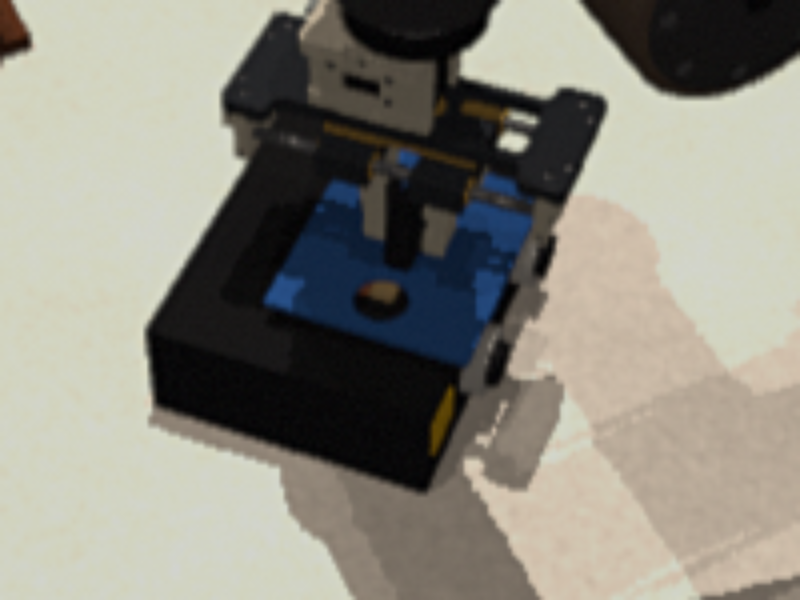

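Contact came at the expected height and the plate rests on both stud tops. Next I slide it home under light pressure and lower it.

Run:
```python
from h import *
for dx in np.arange(-.030,.0011,.003):
    robot.servo_line(at(dx,.0932),R,.03);print(round(dx,3),robot.read_position()[2].round(4),np.round(robot.read_force(),1))
robot.dwell(.2);f0=robot.read_force();print(robot.read_position(),f0,robot.read_t())
z=.0932
while z>.0765:
    z-=.0012;robot.servo_line(at(0.001,z),R,.03);f=robot.read_force();print(round(z,4),robot.read_position()[2].round(4),np.round(f,1))
    if f[2]-f0[2]>6:break
print(robot.read_t())
p,dd=robot.grab_frame("side");cv2.imwrite("pics/s3.png",cv2.resize(p[150:300,170:370,::-1],None,fx=4,fy=4))
```

```text
-0.03 0.0938 [-1.9 -1.   6. ]
-0.027 0.0938 [-3.  -0.   7.5]
-0.024 0.0938 [-3.7  1.   7.9]
-0.021 0.0938 [-4.3 -0.2  8.3]
-0.018 0.0938 [-3.9  0.3  8.6]
-0.015 0.0938 [-3.6  0.4  8.5]
-0.012 0.0934 [-1.1 -0.8  3.6]
-0.009 0.0927 [-0.3  0.6 -4.2]
-0.006 0.0929 [ 0.6 -0.3 -3.5]
-0.003 0.0932 [ 0.3 -0.2 -3.3]
-0.0 0.0932 [ 0.3 -0.6 -2.7]
[0.51331933 0.03928427 0.09319558] [ 0.26208852 -0.31328951 -2.68114708] 16.6417
0.092 0.0919 [-0.4 -0.8 -3.2]
0.0908 0.0907 [ 0.1  0.5 -3.9]
0.0896 0.0895 [ 0.3  0.5 -3.6]
0.0884 0.0883 [-0.2  0.  -2.5]
0.0872 0.0871 [-0.5  1.3 -3.3]
0.086 0.0859 [ 0.2 -0.4 -3.7]
0.0848 0.0847 [ 1.   0.2 -3.1]
0.0836 0.0835 [-0.8  0.1 -2.6]
0.0824 0.0823 [ 0.7 -0.5 -3.1]
0.0812 0.0811 [ 0.3  0.1 -2.9]
0.08 0.08 [-0.2  0.1 -2.4]
0.0788 0.0799 [-4.9  0.2 10.3]
19.6417
```

View pics/s3.png

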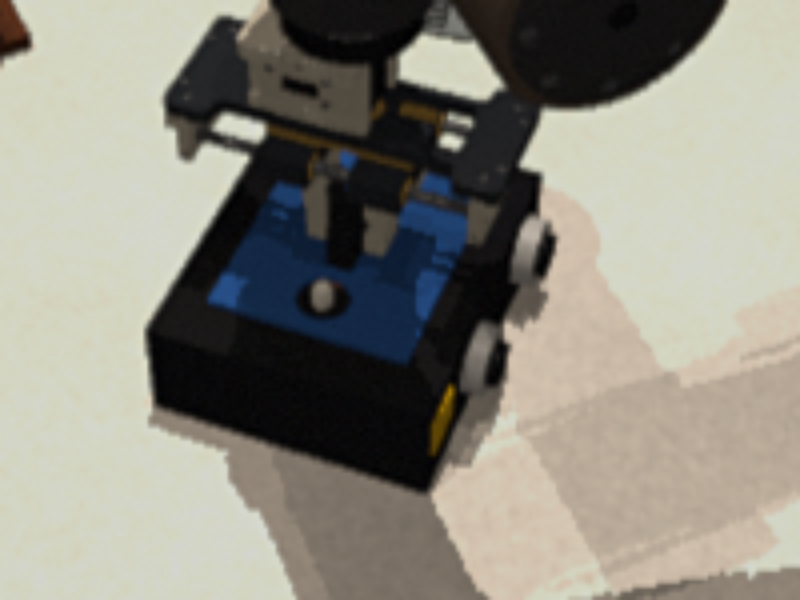

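The plate dropped the full 14 mm onto the roof and the stud stands in its hole. Next: ease off, release, retreat and check.

Run:
```python
from h import *
robot.servo_line(at(.001,.0799),R,.03);robot.move_gripper(.5);print(robot.read_force())
robot.servo_line(at(.001,.14),R,.1);robot.servo_line(at(-.09,.26,.12),R,.25)
p,dd=robot.grab_frame("top");cv2.imwrite("pics/t9.png",cv2.resize(p[110:250,180:430,::-1],None,fx=3,fy=3,interpolation=cv2.INTER_CUBIC));print(robot.read_t())
```

```text
[ 0.68517298 -0.6796382  -0.08865881]
22.3583
```

View pics/t9.png

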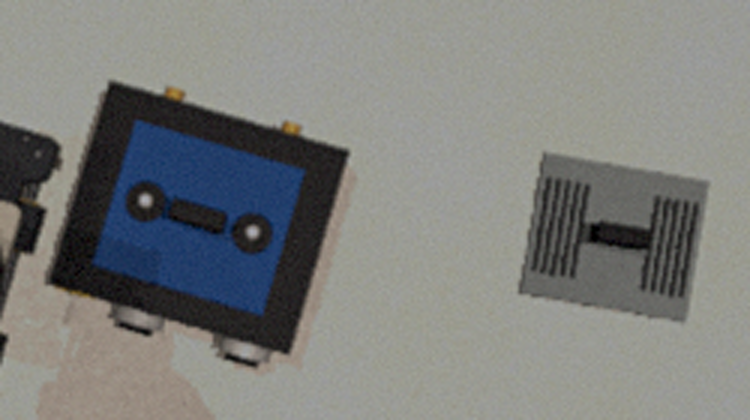

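Both studs (145,201) and (252,232) are centred in the holes, the cover lies flat and the grey cover hasn't moved.

```bash
python3 -c "
from rig import robot
print(robot.job_done())"
```

```text
the job is handed in; nothing more can be done
None
```

The blue cover was set on the stud tops 34 mm to the front, slid until its holes dropped over both studs, and released flat on the roof; the job was handed in at about 22 s, with the grey cover untouched.

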